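Open the gate of a transit cage and hold it wide

ROBOT

A 7-joint arm with a two-finger parallel gripper is mounted at the origin on a cart in front of the work surface, level with it; the furniture and walls round the work are solid. World frame = base frame: x ahead of the robot, y to its left, z up, the work surface at z = 0. Lengths are in m, angles in degrees, forces in N, time in s.
With the tool pointing down it reaches from about 0.425 to 0.875 m from the base axis. Payload 4.7 kg.
Tool frame: the origin (TCP) lies between the finger pads; the fingertips stand 14 mm ahead of it and the grasp point (between the pads) lies 5 mm behind it (env.tip_reach is the distance from the TCP to the fingertips, in m); z points along the fingers, y is the direction in which the jaws open and shut (so a half turn about z gives the same grasp; the last joint's range is limited). The gripper opens to 87 mm and grips with 3 to 60 N. Pads are 19 mm wide; open, the fingers measure 117 mm over their backs; the gripper's body (75 mm by 190 mm) begins 51 mm behind the grasp point.
Start: joints at [73.058, 18.392, -4.016, 83.108, 1.295, 78.541, -3.26], TCP at [0.198, -0.619, 0.237] pointing down, gripper open.
Joint ranges: [-163.93, 163.93], [-17.29, 119.83], [-79.2, 71.16], [3.27, 140.29], [-89.18, 269.18], [5.43, 117.66], [-154.24, 154.24]. Speed limits (degrees/s): [147.25, 147.25, 180, 180, 180, 180, 180].

INTERFACE

Orientations are given as [roll, pitch, yaw] about the fixed x, y, z axes, in that order (R = Rz(yaw) Ry(pitch) Rx(roll)).
In Python, from cell import env gives the robot as it stands. The module is installed in compiled form; this text tells all that it offers.
- The arm moves only by the shell command python3 -m pendant 'ROWS' [FORCE]. ROWS is JSON, a list of rows, each an object of numbers: "rx", "ry", "rz": the turn, a rotation vector about the tool's x, y, z in degrees; "tx", "ty", "tz": the shift along the tool's x, y, z in mm; "jaw": the finger opening in mm, from 0 to 87. In form: [{"rx": .., "ry": .., "rz": .., "tx": .., "ty": .., "tz": .., "jaw": ..}, ...]. A call has 1 to 20 rows; each row shifts and turns the commanded pose from where the row before left it, along the tool's axes as they then stand; what a row does not reach is not made up. A row lasts 1/12 s, in which the tool goes at most 41.7 mm and 7.16 degrees, less where a joint would pass 70% of its speed; a pose out of reach is approached as far as the arm can. A call with a gripper value outside its range is refused whole. The fingers move at their own pace and stop on an object; FORCE is the grip in N (left out, the last holds). Time passes only in rows, so rows that do not move let the fingers close. It gives the time, the measured TCP pose, the force and the opening at its end, in the units of the state.
- env.get_obs(): the state, without advancing time (a new reading comes with each control period).
- env.read_camera(name): name is "scene" or "top" or "wrist"; returns a dict with "img" (400x640x3 uint8, red, green, blue), "range_z" (400x640 float32, m along the optical axis (not along the pixel's ray), 0 where there is no reading), "vertical_fov" (degrees; the focal length in pixels is half the picture's height over the tangent of half this angle, whatever the lens; pixels are square), "cx", "cy" (the principal point, pixels), "world_to_cam" (4x4, takes a point from world to camera coordinates). Camera axes: x right, y up, looking along -z (the intrinsics and any distortion apply to the point x, -y, -z); pixel columns grow to the right and rows downward; lengths in m; the calibration is good to about 2 mm. A picture is of the moment at which its call begins.
- env.sign_off(): hands the job in, once; it reports no verdict.
The state is a dict: "time_s": time; "qpos": joint angles; "joint_velocities": joint speeds; "effort": joint torques, N m; "tool_pos": TCP position; "tool_rot": TCP orientation; "force": force on the tool from outside, world axes, zero at the start; "wrist_torque": the same for the moment, N m; "grip_width": finger opening in m.
Only numpy, scipy, OpenCV 4.12 (cv2) and the standard library are available. Lean on these libraries where they do the work, as an engineer would, in place of code of your own. Each camera call takes 0.05 s, during which the arm holds its last target.

TASK

The models in the wire-mesh transit cage are to be unloaded. The gate's hinge pin has worked its way up, so first push it fully home by its head, or the gate would come off its hinge; then squeeze together the two tabs of the safety bolt on the cage's right-hand bracket to draw the bolt, squeeze together the two tabs of the latch on the gate itself and, keeping them squeezed, swing the gate open past the click of its half-way detent. The gate pulls itself back, so finish while still holding it wide open, nearly square to the cage front, and do not knock over or push about the wooden block on the roof or the other loose things round the cage.

Things in the scene. Friction and masses are not known exactly. Their poses are not given: they have to be found in the camera images.
- cage: grey steel transit cage with mesh sides, fixed to the bench; 140 deep x 260 wide x 140 mm high. Origin on the bench, under the cage; its x points from the gate into the cage (sheet roof from x = -80 to +60 mm), y to the cage's left seen from the front, z up. Post tops and roof are at z = 140 mm. The gate closes the front in the plane x = -92 mm.
- gate_hinge (a point): a point on the gate's vertical hinge axis, at the front left of the cage (x = -92, y = +122 mm in the cage's frame), 148 mm above the bench. The gate is a mesh frame 240 mm long from this axis to its free end, 10 mm thick, from 20 to 148 mm above the bench, about 0.55 kg.
- gate (a joint): gate angle, rad: 0 shut, 1.5 at its stop; from above it opens clockwise, its free right end coming out to the cage's -x and round to the left. A spring pulls it shut (0.03 Nm shut, 0.15 Nm wide). A spring plunger rides over a tooth from about 0.45 to 0.95 rad (up to about 0.8 Nm, 4 to 5 N at the latch tabs); let go beyond it, the gate falls back to about 0.95 rad.
- hinge_pin (a joint): how far the hinge pin stands drawn up out of its seat, m: 0 seated, up to 0.036. Stiff fit: it stays where it is and needs about 6 N to push down.
- pin_head (a point): centre of the top of the hinge pin's round head (22 mm across, 12 mm thick), on the hinge axis; it moves with the pin and is 154 mm above the bench when the head sits on the hinge
- bolt (a joint): travel of each of the two tabs of the safety bolt, m: 0 locked, 0.010 fully drawn; the bolt is out of the gate's staple beyond 0.0085. The tabs are linked and always move equally towards each other, or apart; the bolt stays where it is left (friction of about 5 N in all).
- bolt_tabs (a point): midpoint between the safety bolt's two tabs, level with their tops (192 mm above the bench), right of the gate (x = -103, y = -172 mm in the cage's frame). Upright steel plates 20 mm wide along the cage's x, 4 mm thick, one each side in y: 44 mm over their outer faces when locked, 24 mm when drawn; they rise 34 mm above their housing (top 158 mm above the bench).
- latch (a joint): travel of each of the two tabs of the latch on the gate, m: 0 sprung out (locked), 0.009 fully squeezed; the latch is free of the frame beyond 0.006. The tabs are linked and always move equally; springs push them apart again (2 N each at rest, 5 N each when fully squeezed).
- latch_tabs (a point): midpoint between the two tabs of the latch on top of the gate, level with their tops (192 mm above the bench); it moves with the gate, 177 mm from the hinge axis. Tabs as the bolt's: 20 mm wide across the gate, 4 mm thick, one each side along the gate: 44 mm over their outer faces when sprung out, 26 mm when squeezed; 34 mm above their housing (top 158 mm above the bench).
- wood_block: bystander: flat wooden block, 62 x 110 x 19 mm, lying on the cage's roof; origin under its centre
- jar_clear: bystander: jar with pale contents, 70 mm across, 101 mm high, left of the cage; origin under its centre
- jar_black: bystander: jar with dark contents, 70 mm across, 101 mm high, left of the cage; origin under its centre
- mouse: bystander: computer mouse, 106 x 58 x 36 mm, in front and right of the cage; origin under its centre
- pliers: bystander: small cutting pliers with cream grips, 142 x 57 x 16 mm, near the bench's front edge; origin under their centre
- marker: bystander: marker pen, 17 x 135 x 16 mm, near the bench's front edge; origin under its centre

How it is judged (in metres and radians):
On the way, in this order (a step that is already met when the one before it is completed fails the run):
1. the hinge pin is pushed home, the gate still shut (value of joint hinge_pin below 0.002 m and value of joint gate below 0.03 rad), for 0.1 s.
2. the safety bolt is drawn out of the gate's staple, the gate still shut (value of joint bolt above 0.0085 m and value of joint gate below 0.03 rad), for 0.1 s.
3. the latch on the gate is squeezed (value of joint latch above 0.0065 m), for 0.1 s.
4. the gate has swung past its detent (value of joint gate above 1 rad), for 0.1 s.
At the end, for the whole second after the job is handed in: the gate stands still at more than 1.25 rad (its stop is at 1.5), held there by the fingers (contact force over 0.5 N), with the hinge pin within 2 mm of its seat and the safety bolt still drawn (over 8.5 mm) (value of joint gate above 1.25 rad and velocity of joint gate between -0.05 and 0.05 rad/s and contact force between the fingers and gate above 0.5 N and value of joint hinge_pin below 0.002 m and value of joint bolt above 0.0085 m); the arm keeps its last pose, push and grip.
It fails at once if the gate is opened while the hinge pin is not home (value of joint gate above 0.06 rad and value of joint hinge_pin above 0.004 m).
It fails at once if a loose thing round the cage is pushed about or knocked over (distance of any of wood_block, jar_clear, jar_black, mouse, pliers, marker from where it was at the start of the episode above 0.025 m).
It also fails if it takes over 54 s, if anything falls off the work surface, if the arm or the gripper's body presses on something with over 40 N, if the wrist force passes 120 N, or if a joint passes its speed limit or range.

## Working session

There is one attempt and no reset: what is moved stays moved. The work goes in short steps, Python scripts to look and compute and a shell command to move; the robot and the scene stay as the last step left them, time stands still between calls to the robot, and variables do not carry over. Pictures are saved under pics/ and viewed, and the job is handed in when it is done.

```bash
ls; mkdir -p pics; python3 - <<'E'
from cell import env
import cv2, numpy as np
o=env.get_obs()
for k,v in o.items(): print(k,np.round(v,4))
for n in ["scene","top","wrist"]:
    c=env.read_camera(n)
    cv2.imwrite(f"pics/a_{n}.png",c["img"][:,:,::-1])
    np.savez(f"pics/a_{n}.npz",**c)
    print(n,{k:(np.round(v,4).tolist() if k not in("img","range_z") else v.shape) for k,v in c.items()})
print(env.tip_reach)
E
```

```text
pics
time_s 0.0
qpos [73.0589 18.4377 -4.0153 83.1753  1.294  78.5407 -3.2585]
joint_velocities [-0.0522 -0.0766  0.0222 -0.0404 -0.0778  0.0663  0.0391]
effort [ 8.00000e-04 -4.91285e+01 -4.03200e-01 -3.12536e+01 -6.38000e-02
  4.37000e-02  2.00000e-04]
tool_pos [ 0.1979 -0.6186  0.2355]
tool_rot [-1.798914e+02  4.900000e-03  1.775190e+01]
force [ 0.2871 -0.557   0.3272]
wrist_torque [-0.0228  0.0418 -0.0037]
grip_width 0.087
scene {'img': (400, 640, 3), 'range_z': (400, 640), 'vertical_fov': 48.1602, 'cx': 321.8414, 'cy': 190.5888, 'world_to_cam': [[-0.8171, -0.576, -0.023, 0.5171], [0.2694, -0.4168, 0.8681, -0.2569], [-0.5097, 0.7032, 0.4958, -1.0642], [0.0, 0.0, 0.0, 1.0]]}
top {'img': (400, 640, 3), 'range_z': (400, 640), 'vertical_fov': 57.1673, 'cx': 322.7744, 'cy': 202.3818, 'world_to_cam': [[0.0296, -0.9995, 0.005, 0.0289], [0.9944, 0.03, 0.1018, -0.5734], [-0.1019, 0.0019, 0.9948, -1.0083], [0.0, 0.0, 0.0, 1.0]]}
wrist {'img': (400, 640, 3), 'range_z': (400, 640), 'vertical_fov': 67.2493, 'cx': 320.8784, 'cy': 197.5997, 'world_to_cam': [[0.3047, -0.9524, -0.0015, -0.6489], [0.909, 0.2913, -0.298, 0.0364], [0.2843, 0.0895, 0.9546, -0.3918], [0.0, 0.0, 0.0, 1.0]]}
0.014
```

View pics/a_scene.png

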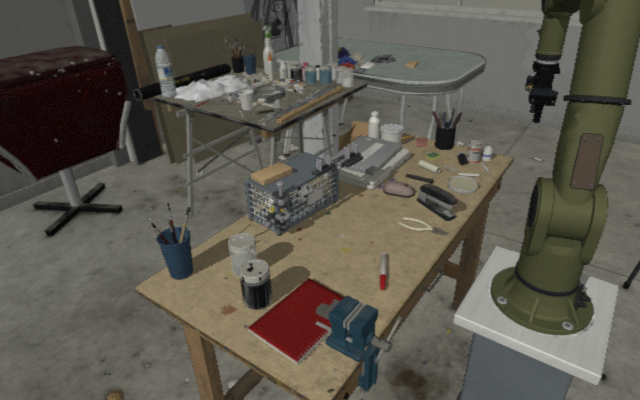

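View pics/a_top.png

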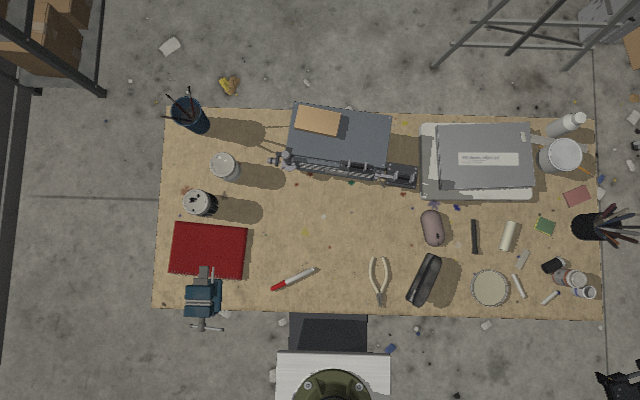

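View pics/a_wrist.png

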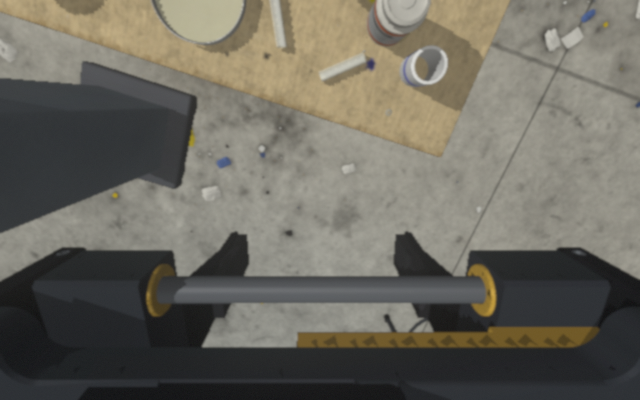

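The scene view shows the cage at about (295,190). In the top view the cage covers (275–415, 100–185) with its front facing the robot: hinge at about (283,160), latch at about (355,168), bolt at about (405,178). The wooden block is at (318,120). I'll zoom in next.

```bash
cat > h.py <<'E'
import numpy as np, cv2
def load(f): return dict(np.load(f))
def foc(c): return c["img"].shape[0]/2/np.tan(np.radians(float(c["vertical_fov"]))/2)
def cloud(c):
    z=c["range_z"]; f=foc(c); h,w=z.shape
    u,v=np.meshgrid(np.arange(w)+0.0,np.arange(h)+0.0)
    x=(u-c["cx"])/f*z; y=-(v-c["cy"])/f*z
    P=np.stack([x,y,-z,np.ones_like(z)],-1)
    return (P@np.linalg.inv(c["world_to_cam"]).T)[...,:3]
def proj(c,p):
    q=c["world_to_cam"]@np.append(p,1); f=foc(c)
    return c["cx"]+f*q[0]/-q[2], c["cy"]-f*q[1]/-q[2]
def ray_z(c,u,v,z):
    f=foc(c); T=np.linalg.inv(c["world_to_cam"])
    d=T[:3,:3]@np.array([(u-c["cx"])/f,-(v-c["cy"])/f,-1]); o=T[:3,3]
    return o+d*(z-o[2])/d[2]
E
python3 - <<'E'
from h import *
c=load("pics/a_top.npz")
P=cloud(c)
im=c["img"][90:200,260:430,::-1]
cv2.imwrite("pics/b_top.png",cv2.resize(im,None,fx=4.7,fy=4.7,interpolation=cv2.INTER_CUBIC))
c2=load("pics/a_scene.npz")
im=c2["img"][140:240,235:350,::-1]
cv2.imwrite("pics/b_scene.png",cv2.resize(im,None,fx=6,fy=6,interpolation=cv2.INTER_CUBIC))
Z=P[...,2]
# height map
sub=Z[90:200,260:430]
hm=np.clip(sub/0.25*255,0,255).astype(np.uint8)
cv2.imwrite("pics/b_h.png",cv2.resize(cv2.applyColorMap(hm,cv2.COLORMAP_JET),None,fx=4.7,fy=4.7,interpolation=cv2.INTER_NEAREST))
print("bench z",np.median(Z[240:260,250:350]), Z[240:260,250:350].std())
roof=(sub>0.13)&(sub<0.15); print(roof.sum(),np.median(sub[roof]))
E
```

```text
bench z -0.000201422737713286 0.07107186093110161
4892 0.139927721452902
```

View pics/b_top.png

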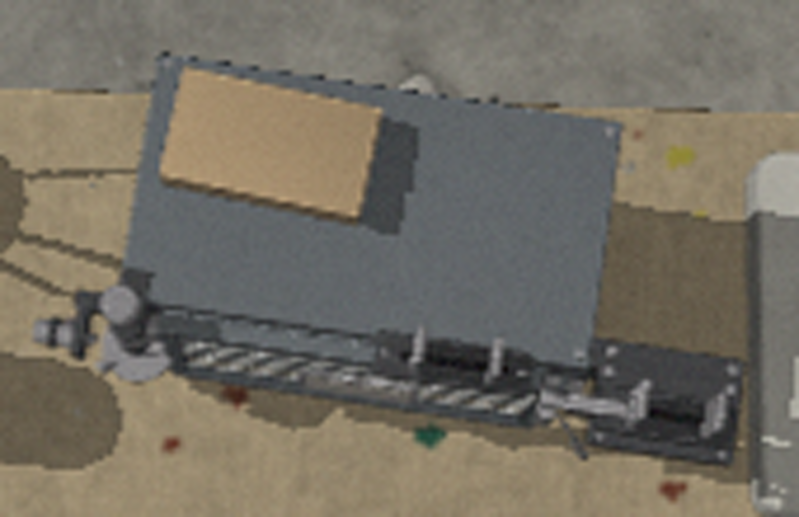

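View pics/b_scene.png

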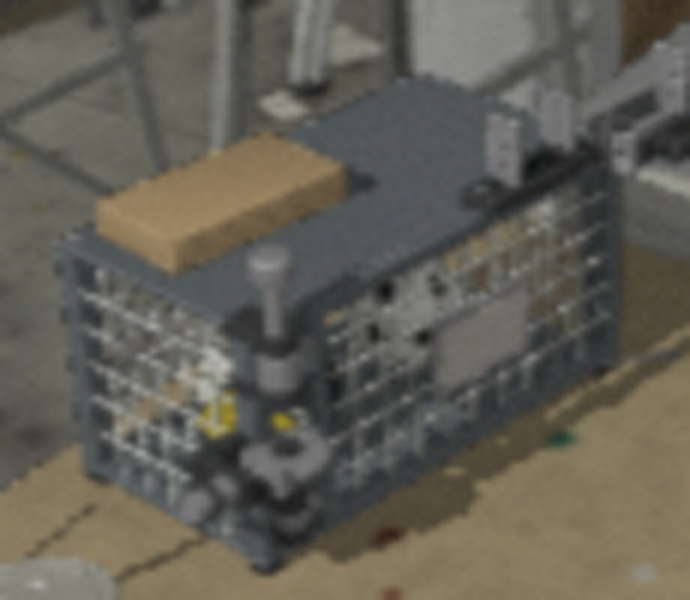

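View pics/b_h.png

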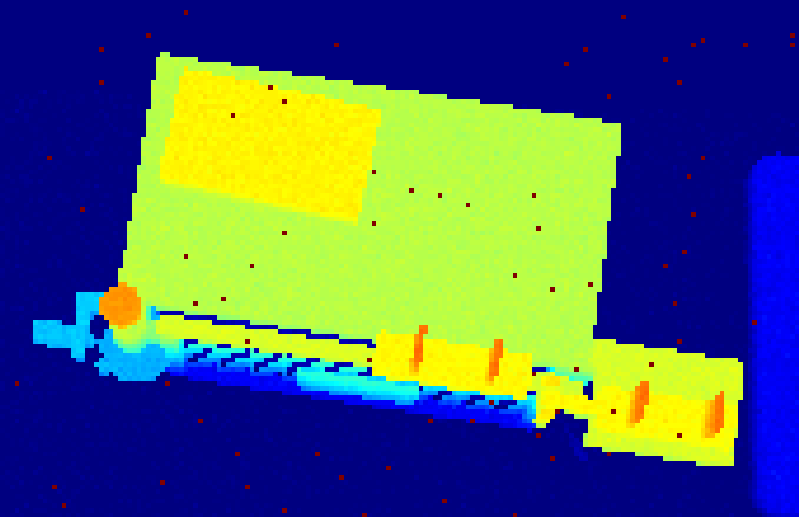

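The depth map is clean. The pin head shows at crop (120,305), the latch tabs at (420,350) and (496,360), and the bolt tabs at (640,400) and (715,415). I'll fit the cage frame.

```bash
python3 - <<'E'
from h import *
c=load("pics/a_top.npz"); P=cloud(c)[90:200,260:430]; Z=P[...,2]
ok=c["range_z"][90:200,260:430]>0
def comp(lo,hi):
    m=((Z>lo)&(Z<hi)&ok).astype(np.uint8)
    n,l,s,cc=cv2.connectedComponentsWithStats(m)
    return [(s[i],P[l==i]) for i in range(1,n) if s[i][4]>=5]
m=max(comp(.134,.146),key=lambda t:t[0][4])[1]
r=cv2.minAreaRect((m[:,:2]*1000).astype(np.float32)); print("roof rect",r)
# roof incl. block: 
m=((Z>.134)&(Z<.165)&ok).astype(np.uint8); m=cv2.morphologyEx(m,cv2.MORPH_OPEN,np.ones((15,15)))
q=P[m>0]; r=cv2.minAreaRect((q[:,:2]*1000).astype(np.float32)); print("roof open",r, cv2.boxPoints(r).round(1).tolist())
for s,q in comp(.170,.23): print(s, q.mean(0).round(4), q[:,2].max().round(4), (q.max(0)-q.min(0)).round(4))
for s,q in comp(.152,.166): print("mid",s, q.mean(0).round(4), cv2.minAreaRect((q[:,:2]*1000).astype(np.float32)))
E
```

```text
roof rect ((727.992919921875, 10.933609008789062), (263.166748046875, 163.44464111328125), 82.92608642578125)
roof open ((737.3445434570312, 11.674240112304688), (260.0411682128906, 145.37704467773438), 82.44209289550781) [[648.2000122070312, -107.69999694824219], [792.2999877929688, -126.80000305175781], [826.5, 131.0], [682.4000244140625, 150.10000610351562]]
[21 60  9 10 66] [0.6716 0.1416 0.181 ] 0.1859 [0.0211 0.0198 0.0144]
[87 69  4 10 20] [ 0.6527 -0.013   0.1878] 0.1938 [0.0197 0.006  0.0224]
[103  72   4   9  20] [ 0.6481 -0.0526  0.1869] 0.1939 [0.0188 0.0048 0.0237]
[134  81   4   9  26] [ 0.6279 -0.1273  0.1867] 0.194 [0.0192 0.0053 0.0208]
[150  83   4  10  29] [ 0.6223 -0.1668  0.1848] 0.1927 [0.02   0.0043 0.0206]
mid [  34   14   47   33 1063] [0.7675 0.0673 0.1587] ((768.7155151367188, 67.503662109375), (110.22515869140625, 63.43972396850586), 79.54918670654297)
mid [ 79  70  34  15 289] [ 0.6502 -0.033   0.1573] ((651.2958374023438, -33.421260833740234), (83.83843231201172, 24.979318618774414), 82.62858581542969)
mid [114  80  43  16 296] [ 0.6265 -0.135   0.1571] ((627.8084716796875, -132.78781127929688), (105.38707733154297, 24.215038299560547), 82.7778549194336)
```

```bash
python3 -m pendant '[{"tz":-25},{"tz":-25},{"tz":-20,"tx":10,"ty":-8},{"tz":-20,"tx":20,"ty":-17},{"tx":28,"ty":-24},{"tx":28,"ty":-24},{"tx":28,"ty":-24},{"tx":28,"ty":-24},{"tx":28,"ty":-24},{"tx":28,"ty":-24},{"tx":28,"ty":-24},{"tx":28,"ty":-24},{"tx":28,"ty":-24},{"tx":28,"ty":-24},{"tx":28,"ty":-24},{"tx":28,"ty":-24},{"tx":28,"ty":-24},{"tx":28,"ty":-24},{"tx":28,"ty":-24},{"tx":28,"ty":-24}]'
```

```text
invalid input at $[0]: expected keys rx, ry, rz, tx, ty, tz, jaw
```

```bash
python3 -m pendant '[{"rx":0,"ry":0,"rz":0,"tx":0,"ty":0,"tz":-25,"jaw":0},{"rx":0,"ry":0,"rz":0,"tx":0,"ty":0,"tz":-25,"jaw":0},{"rx":0,"ry":0,"rz":0,"tx":10,"ty":-8,"tz":-20,"jaw":0},{"rx":0,"ry":0,"rz":0,"tx":20,"ty":-17,"tz":-20,"jaw":0},{"rx":0,"ry":0,"rz":0,"tx":28,"ty":-24,"tz":0,"jaw":0},{"rx":0,"ry":0,"rz":0,"tx":28,"ty":-24,"tz":0,"jaw":0},{"rx":0,"ry":0,"rz":0,"tx":28,"ty":-24,"tz":0,"jaw":0},{"rx":0,"ry":0,"rz":0,"tx":28,"ty":-24,"tz":0,"jaw":0},{"rx":0,"ry":0,"rz":0,"tx":28,"ty":-24,"tz":0,"jaw":0},{"rx":0,"ry":0,"rz":0,"tx":28,"ty":-24,"tz":0,"jaw":0},{"rx":0,"ry":0,"rz":0,"tx":28,"ty":-24,"tz":0,"jaw":0},{"rx":0,"ry":0,"rz":0,"tx":28,"ty":-24,"tz":0,"jaw":0},{"rx":0,"ry":0,"rz":0,"tx":28,"ty":-24,"tz":0,"jaw":0},{"rx":0,"ry":0,"rz":0,"tx":28,"ty":-24,"tz":0,"jaw":0},{"rx":0,"ry":0,"rz":0,"tx":28,"ty":-24,"tz":0,"jaw":0},{"rx":0,"ry":0,"rz":0,"tx":28,"ty":-24,"tz":0,"jaw":0},{"rx":0,"ry":0,"rz":0,"tx":28,"ty":-24,"tz":0,"jaw":0},{"rx":0,"ry":0,"rz":0,"tx":28,"ty":-24,"tz":0,"jaw":0},{"rx":0,"ry":0,"rz":0,"tx":28,"ty":-24,"tz":0,"jaw":0},{"rx":0,"ry":0,"rz":0,"tx":28,"ty":-24,"tz":0,"jaw":0}]' 10; python3 -c "
from cell import env;o=env.get_obs();print(o['qpos'])"
```

```text
time_s: 1.82
tool_pos: [0.5291, -0.0822, 0.3265]
tool_rot: [180.0, 0.0, 17.7]
force: [0.9, -1.6, -1.0]
grip_width: 0.0003
[ 38.8073262    4.55786621 -34.72796443  90.06988973   2.62588258
  86.18047821 -68.27409998]
```

```bash
python3 -m pendant '[{"rx":0,"ry":0,"rz":0,"tx":28,"ty":-23,"tz":0,"jaw":0},{"rx":0,"ry":0,"rz":0,"tx":28,"ty":-23,"tz":0,"jaw":0},{"rx":0,"ry":0,"rz":0,"tx":28,"ty":-23,"tz":0,"jaw":0},{"rx":0,"ry":0,"rz":0,"tx":28,"ty":-23,"tz":0,"jaw":0},{"rx":0,"ry":0,"rz":0,"tx":28,"ty":-23,"tz":0,"jaw":0},{"rx":0,"ry":0,"rz":0,"tx":28,"ty":-23,"tz":0,"jaw":0},{"rx":0,"ry":0,"rz":0,"tx":28,"ty":-23,"tz":0,"jaw":0},{"rx":0,"ry":0,"rz":-7,"tx":0,"ty":0,"tz":0,"jaw":0},{"rx":0,"ry":0,"rz":-7,"tx":0,"ty":0,"tz":0,"jaw":0},{"rx":0,"ry":0,"rz":-7,"tx":0,"ty":0,"tz":0,"jaw":0},{"rx":0,"ry":0,"rz":-7,"tx":0,"ty":0,"tz":0,"jaw":0},{"rx":0,"ry":0,"rz":-7,"tx":0,"ty":0,"tz":0,"jaw":0},{"rx":0,"ry":0,"rz":-7,"tx":0,"ty":0,"tz":0,"jaw":0},{"rx":0,"ry":0,"rz":-7,"tx":0,"ty":0,"tz":0,"jaw":0},{"rx":0,"ry":0,"rz":-7,"tx":0,"ty":0,"tz":0,"jaw":0},{"rx":0,"ry":0,"rz":-7,"tx":0,"ty":0,"tz":0,"jaw":0},{"rx":0,"ry":0,"rz":-7,"tx":0,"ty":0,"tz":0,"jaw":0},{"rx":0,"ry":0,"rz":-7,"tx":0,"ty":0,"tz":0,"jaw":0},{"rx":0,"ry":0,"rz":-7,"tx":0,"ty":0,"tz":0,"jaw":0},{"rx":0,"ry":0,"rz":-7,"tx":0,"ty":0,"tz":0,"jaw":0}]' 10
python3 -m pendant '[{"rx":0,"ry":0,"rz":-7,"tx":0,"ty":0,"tz":0,"jaw":0},{"rx":0,"ry":0,"rz":-7,"tx":0,"ty":0,"tz":0,"jaw":0},{"rx":0,"ry":0,"rz":-7,"tx":0,"ty":0,"tz":0,"jaw":0},{"rx":0,"ry":0,"rz":-7,"tx":0,"ty":0,"tz":0,"jaw":0},{"rx":0,"ry":0,"rz":-7,"tx":0,"ty":0,"tz":0,"jaw":0},{"rx":0,"ry":0,"rz":-7,"tx":0,"ty":0,"tz":0,"jaw":0},{"rx":0,"ry":0,"rz":-7,"tx":0,"ty":0,"tz":0,"jaw":0},{"rx":0,"ry":0,"rz":-7,"tx":0,"ty":0,"tz":0,"jaw":0},{"rx":0,"ry":0,"rz":-7,"tx":0,"ty":0,"tz":0,"jaw":0}]' 10
python3 -c "
from cell import env;import cv2,numpy as np
c=env.read_camera('wrist');np.savez('pics/c_w.npz',**c);cv2.imwrite('pics/c_w.png',c['img'][:,:,::-1]);o=env.get_obs();print(o['qpos'])"
```

```text
time_s: 3.48
tool_pos: [0.6662, 0.129, 0.326]
tool_rot: [-180.0, 0.0, 109.1]
force: [-0.3, 0.0, 0.5]
grip_width: 0.0008
time_s: 4.23
tool_pos: [0.6662, 0.129, 0.3261]
tool_rot: [-180.0, -0.0, 172.1]
force: [0.7, -0.8, 0.6]
grip_width: 0.0005
[ 27.66288518  35.22974587 -68.49293579  68.24053317  32.6444964
  96.16309045  49.69296487]
```

View pics/c_w.png

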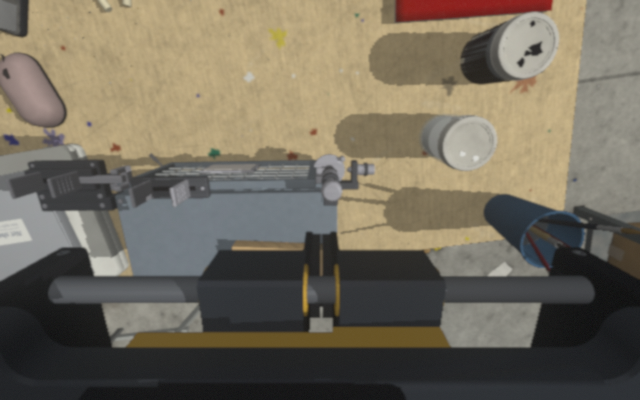

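The wrist view shows the pin head at about (332,185), the latch tabs at about (178,192) and the bolt tabs at about (70,185). I'll refine the positions with its range data.

```bash
python3 - <<'E'
from h import *
c=load("pics/c_w.npz"); P=cloud(c); Z=P[...,2]; ok=(c["range_z"]>0.05)
m=((Z>.165)&(Z<.2)&ok).astype(np.uint8); m[230:]=0
n,l,s,cc=cv2.connectedComponentsWithStats(m)
for i in range(1,n):
    if s[i][4]>=15:
        q=P[l==i]; t=q[q[:,2]>q[:,2].max()-.006]
        print(s[i],q.mean(0).round(4),np.median(t,0).round(4),len(t),q[:,2].max().round(4))
hd=(P[...,2]>.174)&(P[...,2]<.2)&ok; hd[:, :300]=0; hd[:,370:]=0; hd[230:]=0
q=P[hd]; print("head",len(q),q.mean(0).round(4),q.min(0).round(4),q.max(0).round(4))
print(cv2.minEnclosingCircle((q[:,:2]*1000).astype(np.float32)))
E
```

```text
[  6 173  34  26 586] [ 0.6207 -0.1698  0.1805] [ 0.6204 -0.1701  0.191 ] 163 0.1934
[ 47 173  30  25 514] [ 0.6255 -0.13    0.1808] [ 0.6259 -0.1306  0.1912] 139 0.1938
[321 179  21  23 364] [0.6686 0.1388 0.1812] [0.6692 0.1388 0.1821] 334 0.1843
[128 181  22  27 382] [ 0.6456 -0.0551  0.1812] [ 0.6459 -0.0557  0.1914] 123 0.1935
[169 181  18  26 319] [ 0.6503 -0.0154  0.1819] [ 0.6508 -0.0159  0.1916] 110 0.1939
[603 226  32   4  90] [0.754  0.436  0.1763] [0.7505 0.4391 0.1874] 15 0.1907
head 354 [0.6688 0.1388 0.1815] [0.6592 0.1284 0.1741] [0.6804 0.1493 0.1843]
((669.8812866210938, 138.82826232910156), 10.785894393920898)
```

```bash
python3 -m pendant '[{"rx":0,"ry":0,"rz":-1,"tx":-2.5,"ty":11.5,"tz":20,"jaw":0},{"rx":0,"ry":0,"rz":0,"tx":0,"ty":0,"tz":35,"jaw":0},{"rx":0,"ry":0,"rz":0,"tx":0,"ty":0,"tz":35,"jaw":0},{"rx":0,"ry":0,"rz":0,"tx":0,"ty":0,"tz":25,"jaw":0},{"rx":0,"ry":0,"rz":0,"tx":0,"ty":0,"tz":0,"jaw":0}]' 20
python3 - <<'E'
from cell import env;import cv2,numpy as np
c=env.read_camera('scene');cv2.imwrite('pics/d_s.png',cv2.resize(c['img'][120:250,220:390,::-1],None,fx=4.5,fy=4.5));o=env.get_obs();print(o['qpos'].round(1))
E
```

```text
time_s: 4.7
tool_pos: [0.6679, 0.1381, 0.2049]
tool_rot: [-179.7, -0.5, 172.6]
force: [-0.8, -0.5, -0.2]
grip_width: 0.0007
[ 28.2  39.  -66.4  78.   35.3  85.4  46.7]
```

View pics/d_s.png

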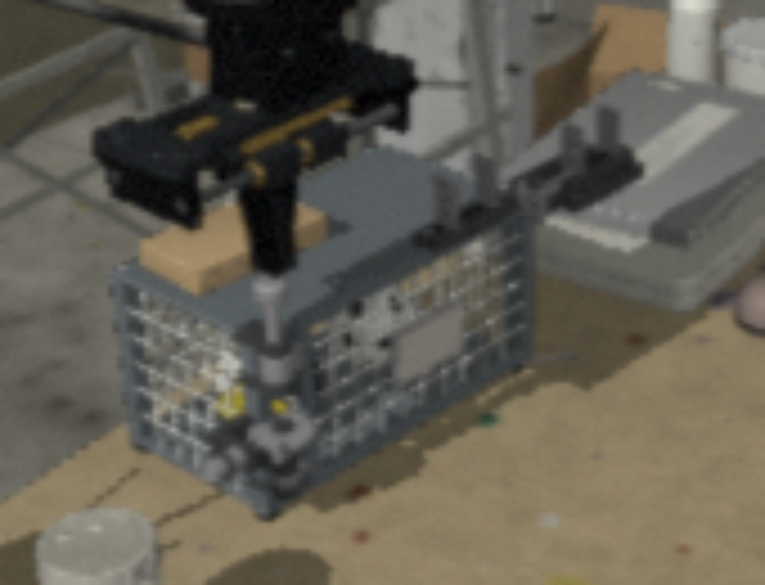

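Fingertips are just above the head at crop (270,280). Pushing down now.

```bash
python3 -m pendant '[{"rx":0,"ry":0,"rz":0,"tx":-1.5,"ty":1.5,"tz":5,"jaw":0},{"rx":0,"ry":0,"rz":0,"tx":0,"ty":0,"tz":5,"jaw":0},{"rx":0,"ry":0,"rz":0,"tx":0,"ty":0,"tz":4,"jaw":0},{"rx":0,"ry":0,"rz":0,"tx":0,"ty":0,"tz":4,"jaw":0},{"rx":0,"ry":0,"rz":0,"tx":0,"ty":0,"tz":4,"jaw":0},{"rx":0,"ry":0,"rz":0,"tx":0,"ty":0,"tz":4,"jaw":0},{"rx":0,"ry":0,"rz":0,"tx":0,"ty":0,"tz":0,"jaw":0}]'
```

```text
time_s: 5.33
tool_pos: [0.6727, 0.1421, 0.1857]
tool_rot: [179.9, 0.1, 172.8]
force: [0.6, 1.7, 1.8]
grip_width: 0.0006
```

```bash
python3 -m pendant '[{"rx":0,"ry":0,"rz":0,"tx":1,"ty":-1,"tz":4,"jaw":0},{"rx":0,"ry":0,"rz":0,"tx":0,"ty":0,"tz":4,"jaw":0},{"rx":0,"ry":0,"rz":0,"tx":0,"ty":0,"tz":4,"jaw":0}]'
python3 -m pendant '[{"rx":0,"ry":0,"rz":0,"tx":0,"ty":0,"tz":3,"jaw":0},{"rx":0,"ry":0,"rz":0,"tx":0,"ty":0,"tz":2,"jaw":0},{"rx":0,"ry":0,"rz":0,"tx":0,"ty":0,"tz":0,"jaw":0}]'
```

```text
time_s: 5.58
tool_pos: [0.6718, 0.1415, 0.1742]
tool_rot: [179.9, 0.1, 172.8]
force: [3.7, 1.5, 4.7]
grip_width: 0.0008
time_s: 5.83
tool_pos: [0.6711, 0.1409, 0.1685]
tool_rot: [180.0, 0.0, 172.8]
force: [2.5, 2.2, 5.1]
grip_width: 0.0005
```

```bash
python3 -m pendant '[{"rx":0,"ry":0,"rz":0,"tx":0,"ty":0,"tz":1.5,"jaw":0},{"rx":0,"ry":0,"rz":0,"tx":0,"ty":0,"tz":1.5,"jaw":0},{"rx":0,"ry":0,"rz":0,"tx":0,"ty":0,"tz":0,"jaw":0}]'
```

```text
time_s: 6.08
tool_pos: [0.6712, 0.141, 0.1684]
tool_rot: [-180.0, 0.1, 172.7]
force: [-2.1, -0.4, 16.8]
grip_width: 0.0007
```

```bash
python3 -m pendant '[{"rx":0,"ry":0,"rz":0,"tx":0,"ty":0,"tz":-25,"jaw":0},{"rx":0,"ry":0,"rz":0,"tx":0,"ty":0,"tz":-35,"jaw":0},{"rx":0,"ry":0,"rz":0,"tx":0,"ty":-10,"tz":-30,"jaw":30},{"rx":0,"ry":0,"rz":0,"tx":0,"ty":-30,"tz":0,"jaw":62},{"rx":0,"ry":0,"rz":0,"tx":0,"ty":-36,"tz":0,"jaw":62},{"rx":0,"ry":0,"rz":0,"tx":0,"ty":-36,"tz":0,"jaw":62},{"rx":0,"ry":0,"rz":0,"tx":2,"ty":-36,"tz":0,"jaw":62},{"rx":0,"ry":0,"rz":0,"tx":2,"ty":-36,"tz":0,"jaw":62},{"rx":0,"ry":0,"rz":0,"tx":2,"ty":-36,"tz":0,"jaw":62},{"rx":0,"ry":0,"rz":0,"tx":2,"ty":-36,"tz":0,"jaw":62},{"rx":0,"ry":0,"rz":0,"tx":2,"ty":-37,"tz":0,"jaw":62},{"rx":0,"ry":0,"rz":0,"tx":0,"ty":0,"tz":0,"jaw":62},{"rx":0,"ry":0,"rz":0,"tx":0,"ty":0,"tz":0,"jaw":62}]'
python3 - <<'E'
from cell import env;import cv2,numpy as np
from h import *
c=env.read_camera('wrist');np.savez('pics/e_w.npz',**c);cv2.imwrite('pics/e_w.png',c['img'][:,:,::-1]);o=env.get_obs();print(o['qpos'].round(1),o['tool_pos'].round(4))
c2=env.read_camera('top');np.savez('pics/e_t.npz',**c2)
P=cloud(c); Z=P[...,2]; ok=(c["range_z"]>0.05)
for nm,P in(("w",P),("t",cloud(c2))):
  Z=P[...,2]; m=((Z>.165)&(Z<.2)).astype(np.uint8)
  m&=((P[...,0]>.55)&(P[...,0]<.72)&(P[...,1]>-.22)&(P[...,1]<.18)).astype(np.uint8)
  n,l,s,cc=cv2.connectedComponentsWithStats(m)
  for i in range(1,n):
    if s[i][4]>=15:
        q=P[l==i]; t=q[q[:,2]>.188]
        print(nm,s[i],np.median(t,0).round(4),len(t))
  h=(abs(P[...,0]-.67)<.02)&(abs(P[...,1]-.14)<.02)&(Z>.1); print(nm,"head top", np.percentile(Z[h],[50,90,99]) if h.any() else None)
E
```

```text
time_s: 7.17
tool_pos: [0.6219, -0.1535, 0.2532]
tool_rot: [-179.9, -0.3, 172.3]
force: [0.0, 0.7, -0.1]
grip_width: 0.0603
[ 59.5  33.6 -71.2  81.2  31.6  87.4  72.5] [ 0.6224 -0.1503  0.2538]
w [294 199   9  35 226] [ 0.6204 -0.1711  0.192 ] 140
w [345 198   9  36 236] [ 0.6248 -0.132   0.1919] 131
w [482 209  27  36 614] [ 0.6503 -0.018   0.1915] 193
w [435 210  20  36 477] [ 0.6455 -0.0576  0.1916] 166
w head top [0.1357542  0.14332684 0.14811185]
t [347 159   4  10  21] [ 0.6526 -0.0138  0.1915] 15
t [363 162   4  10  22] [ 0.6491 -0.0527  0.1919] 13
t head top [0.14258936 0.15447707 0.15640346]
```

View pics/e_w.png

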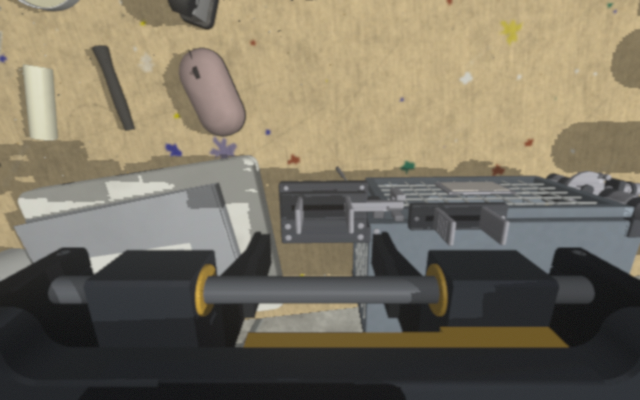

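The head reads 154.5 mm, so the pin is seated. The fingers straddle the bolt tabs at (298,210) and (350,210). Next I descend and squeeze.

```bash
python3 -m pendant '[{"rx":0,"ry":0,"rz":0,"tx":0,"ty":0,"tz":25,"jaw":62},{"rx":0,"ry":0,"rz":0,"tx":0,"ty":0,"tz":20,"jaw":62},{"rx":0,"ry":0,"rz":0,"tx":0,"ty":0,"tz":15,"jaw":62},{"rx":0,"ry":0,"rz":0,"tx":0,"ty":0,"tz":12,"jaw":62},{"rx":0,"ry":0,"rz":0,"tx":0,"ty":0,"tz":0,"jaw":62}]' 20
python3 -m pendant '[{"rx":0,"ry":0,"rz":0,"tx":0,"ty":0,"tz":0,"jaw":40},{"rx":0,"ry":0,"rz":0,"tx":0,"ty":0,"tz":0,"jaw":30},{"rx":0,"ry":0,"rz":0,"tx":0,"ty":0,"tz":0,"jaw":20},{"rx":0,"ry":0,"rz":0,"tx":0,"ty":0,"tz":0,"jaw":15},{"rx":0,"ry":0,"rz":0,"tx":0,"ty":0,"tz":0,"jaw":15},{"rx":0,"ry":0,"rz":0,"tx":0,"ty":0,"tz":0,"jaw":15},{"rx":0,"ry":0,"rz":0,"tx":0,"ty":0,"tz":0,"jaw":15}]' 20
```

```text
time_s: 7.68
tool_pos: [0.6226, -0.1476, 0.1807]
tool_rot: [180.0, -0.3, 172.9]
force: [-0.7, 0.2, -0.6]
grip_width: 0.0623
time_s: 8.27
tool_pos: [0.6244, -0.1515, 0.1847]
tool_rot: [-179.8, 0.1, 172.6]
force: [-1.3, -6.7, 6.0]
grip_width: 0.0235
```

```bash
python3 -m pendant '[{"rx":0,"ry":0,"rz":0,"tx":0,"ty":0,"tz":0,"jaw":15},{"rx":0,"ry":0,"rz":0,"tx":0,"ty":0,"tz":0,"jaw":40},{"rx":0,"ry":0,"rz":0,"tx":0,"ty":0,"tz":0,"jaw":60},{"rx":0,"ry":0,"rz":0,"tx":0,"ty":0,"tz":0,"jaw":60},{"rx":0,"ry":0,"rz":0,"tx":0,"ty":0,"tz":-30,"jaw":60},{"rx":0,"ry":0,"rz":0,"tx":0,"ty":0,"tz":-30,"jaw":60},{"rx":0,"ry":0,"rz":0,"tx":-2,"ty":28,"tz":-10,"jaw":60},{"rx":0,"ry":0,"rz":0,"tx":-3,"ty":30,"tz":0,"jaw":60},{"rx":0,"ry":0,"rz":0,"tx":-3,"ty":30,"tz":0,"jaw":60},{"rx":0,"ry":0,"rz":0,"tx":-2,"ty":27,"tz":0,"jaw":60},{"rx":0,"ry":0,"rz":0,"tx":0,"ty":0,"tz":0,"jaw":60},{"rx":0,"ry":0,"rz":0,"tx":0,"ty":0,"tz":0,"jaw":60}]' 20
python3 - <<'E'
from cell import env;import cv2,numpy as np
from h import *
c=env.read_camera('wrist');np.savez('pics/f_w.npz',**c);cv2.imwrite('pics/f_w.png',c['img'][:,:,::-1]);o=env.get_obs();print(o['qpos'].round(1),o['tool_pos'].round(4),o['tool_rot'].round(2))
P=cloud(c)
Z=P[...,2]; m=((Z>.165)&(Z<.2)).astype(np.uint8)
m&=((P[...,0]>.55)&(P[...,0]<.72)&(P[...,1]>-.22)&(P[...,1]<.18)).astype(np.uint8)
n,l,s,cc=cv2.connectedComponentsWithStats(m)
for i in range(1,n):
    if s[i][4]>=15:
        q=P[l==i]; t=q[q[:,2]>.188]
        print(s[i],np.median(t,0).round(4),len(t))
E
```

```text
time_s: 9.27
tool_pos: [0.6482, -0.0319, 0.2538]
tool_rot: [179.9, 0.0, 173.1]
force: [1.2, 0.2, -0.1]
grip_width: 0.0598
[ 47.7  34.2 -70.3  80.1  31.9  87.5  62.4] [ 0.6484 -0.0344  0.2535] [ 1.7998e+02 -1.0000e-02  1.7290e+02]
[139 185  26  34 621] [ 0.6216 -0.1603  0.1914] 198
[166 185  24  34 550] [ 0.624  -0.1406  0.1915] 189
[285 198   9  35 247] [ 0.6447 -0.0563  0.1918] 143
[336 198   8  35 219] [ 0.6497 -0.0171  0.1918] 146
```

View pics/f_w.png

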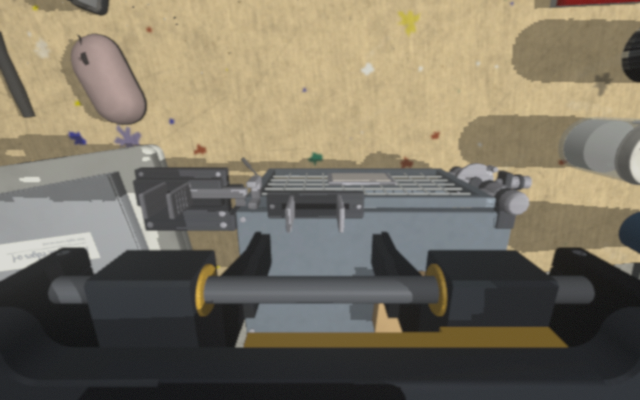

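The bolt tabs are 20 mm apart, centre to centre, so the bolt is fully drawn. The latch tabs at (290,215) and (340,215) are nearly centred. I'll shift 2 mm, descend and squeeze.

```bash
python3 -m pendant '[{"rx":0,"ry":0,"rz":0,"tx":1,"ty":-2,"tz":25,"jaw":60},{"rx":0,"ry":0,"rz":0,"tx":0,"ty":0,"tz":22,"jaw":60},{"rx":0,"ry":0,"rz":0,"tx":0,"ty":0,"tz":15,"jaw":60},{"rx":0,"ry":0,"rz":0,"tx":0,"ty":0,"tz":12,"jaw":60},{"rx":0,"ry":0,"rz":0,"tx":0,"ty":0,"tz":0,"jaw":60}]' 25
python3 -m pendant '[{"rx":0,"ry":0,"rz":0,"tx":0,"ty":0,"tz":0,"jaw":40},{"rx":0,"ry":0,"rz":0,"tx":0,"ty":0,"tz":0,"jaw":30},{"rx":0,"ry":0,"rz":0,"tx":0,"ty":0,"tz":0,"jaw":20},{"rx":0,"ry":0,"rz":0,"tx":0,"ty":0,"tz":0,"jaw":15},{"rx":0,"ry":0,"rz":0,"tx":0,"ty":0,"tz":0,"jaw":15},{"rx":0,"ry":0,"rz":0,"tx":0,"ty":0,"tz":0,"jaw":15},{"rx":0,"ry":0,"rz":0,"tx":0,"ty":0,"tz":0,"jaw":15},{"rx":0,"ry":0,"rz":0,"tx":0,"ty":0,"tz":0,"jaw":15}]' 25
python3 -c "
from cell import env;o=env.get_obs();print(o['qpos'].round(1),o['tool_pos'].round(4),o['tool_rot'],o['force'])"
```

```text
time_s: 9.73
tool_pos: [0.6459, -0.0391, 0.1766]
tool_rot: [-180.0, -0.2, 172.7]
force: [-0.1, 0.1, 0.5]
grip_width: 0.06
time_s: 10.4
tool_pos: [0.648, -0.0366, 0.1809]
tool_rot: [179.9, 0.1, 172.8]
force: [-0.0, 1.9, 5.2]
grip_width: 0.0243
[ 48.   36.7 -68.4  85.9  34.3  80.5  60.8] [ 0.648  -0.0366  0.1809] [1.79931521e+02 1.23514876e-01 1.72804449e+02] [-0.02635883  1.91122859  5.19659972]
```

```bash
python3 -m pendant '[{"rx":0,"ry":0,"rz":2,"tx":6.2,"ty":0.1,"tz":0,"jaw":15},{"rx":0,"ry":0,"rz":3,"tx":9.3,"ty":0.25,"tz":0,"jaw":15},{"rx":0,"ry":0,"rz":3,"tx":9.3,"ty":0.25,"tz":0,"jaw":15},{"rx":0,"ry":0,"rz":3,"tx":9.3,"ty":0.25,"tz":0,"jaw":15},{"rx":0,"ry":0,"rz":3,"tx":9.3,"ty":0.25,"tz":0,"jaw":15}]' 25
cat > st.py <<'E'
from cell import env;import numpy as np
o=env.get_obs();p=o['tool_pos'];H=np.array([.6700,.1395]);d=p[:2]-H
ang=(-97.0-np.degrees(np.arctan2(d[1],d[0])))%360
print(o['qpos'].round(1),p.round(4),o['tool_rot'].round(2),o['force'].round(1),"grip",round(float(o['grip_width']),4),"r",np.hypot(*d).round(4),"gate deg by pos",round(ang,1),"tool turn",round(173-o['tool_rot'][2],1))
E
python3 st.py
```

```text
time_s: 10.82
tool_pos: [0.606, -0.0258, 0.1809]
tool_rot: [179.9, 0.1, 158.6]
force: [2.5, 3.2, 5.9]
grip_width: 0.0238
[ 51.8  30.6 -69.   92.3  29.2  77.3  47.6] [ 0.606  -0.0258  0.1809] [1.7988e+02 1.4000e-01 1.5865e+02] [2.5 3.2 5.9] grip 0.0238 r 0.1773 gate deg by pos 14.2 tool turn 14.4
```

```bash
python3 -m pendant '[{"rx":0,"ry":0,"rz":4,"tx":12.4,"ty":0.4,"tz":0,"jaw":15},{"rx":0,"ry":0,"rz":4,"tx":12.4,"ty":0.4,"tz":0,"jaw":15},{"rx":0,"ry":0,"rz":4,"tx":12.4,"ty":0.4,"tz":0,"jaw":15},{"rx":0,"ry":0,"rz":4,"tx":12.4,"ty":0.4,"tz":0,"jaw":15},{"rx":0,"ry":0,"rz":4,"tx":12.4,"ty":0.4,"tz":0,"jaw":15}]' 30; python3 st.py
```

```text
time_s: 11.23
tool_pos: [0.5543, 0.0055, 0.1808]
tool_rot: [179.8, 0.3, 138.6]
force: [6.0, 1.2, 3.4]
grip_width: 0.0237
[ 55.   21.7 -69.8  99.7  21.3  73.3  28.9] [0.5543 0.0055 0.1808] [179.77   0.25 138.59] [6.  1.2 3.4] grip 0.0237 r 0.1771 gate deg by pos 33.8 tool turn 34.4
```

```bash
python3 -m pendant '[{"rx":0,"ry":0,"rz":4,"tx":12.4,"ty":0.4,"tz":0,"jaw":15},{"rx":0,"ry":0,"rz":4,"tx":12.4,"ty":0.4,"tz":0,"jaw":15},{"rx":0,"ry":0,"rz":4,"tx":12.4,"ty":0.4,"tz":0,"jaw":15},{"rx":0,"ry":0,"rz":4,"tx":12.4,"ty":0.4,"tz":0,"jaw":15},{"rx":0,"ry":0,"rz":4,"tx":12.4,"ty":0.4,"tz":0,"jaw":15},{"rx":0,"ry":0,"rz":4,"tx":12.4,"ty":0.4,"tz":0,"jaw":15}]' 30; python3 st.py
```

```text
time_s: 11.73
tool_pos: [0.5099, 0.065, 0.1809]
tool_rot: [179.7, 0.1, 114.6]
force: [5.4, 2.8, 2.3]
grip_width: 0.0236
[ 53.1  12.9 -69.6 105.   12.9  70.6   4.3] [0.5099 0.065  0.1809] [1.7970e+02 1.1000e-01 1.1459e+02] [5.4 2.8 2.3] grip 0.0236 r 0.1766 gate deg by pos 58.1 tool turn 58.4
```

```bash
python3 -m pendant '[{"rx":0,"ry":0,"rz":4,"tx":12.4,"ty":0.4,"tz":0,"jaw":15},{"rx":0,"ry":0,"rz":4,"tx":12.4,"ty":0.4,"tz":0,"jaw":15},{"rx":0,"ry":0,"rz":4,"tx":12.4,"ty":0.4,"tz":0,"jaw":15},{"rx":0,"ry":0,"rz":4,"tx":12.4,"ty":0.4,"tz":0,"jaw":15},{"rx":0,"ry":0,"rz":3,"tx":9.3,"ty":0.25,"tz":0,"jaw":15},{"rx":0,"ry":0,"rz":2,"tx":6.2,"ty":0.1,"tz":0,"jaw":15},{"rx":0,"ry":0,"rz":0,"tx":0,"ty":0,"tz":0,"jaw":15},{"rx":0,"ry":0,"rz":0,"tx":0,"ty":0,"tz":0,"jaw":15}]' 30; python3 st.py
python3 - <<'E'
from cell import env;import cv2,numpy as np
for n in("scene","top"):
    c=env.read_camera(n);np.savez(f'pics/g_{n}.npz',**c);cv2.imwrite(f'pics/g_{n}.png',c['img'][:,:,::-1])
s=cv2.imread('pics/g_scene.png')[120:270,200:400];cv2.imwrite('pics/g_s.png',cv2.resize(s,None,fx=4,fy=4,interpolation=cv2.INTER_CUBIC))
s=cv2.imread('pics/g_top.png')[90:270,180:450];cv2.imwrite('pics/g_t.png',cv2.resize(s,None,fx=2.9,fy=2.9,interpolation=cv2.INTER_CUBIC))
E
```

```text
time_s: 12.4
tool_pos: [0.4941, 0.1268, 0.1808]
tool_rot: [179.7, 0.0, 93.8]
force: [4.9, 1.1, 5.4]
grip_width: 0.0238
[ 44.9  11.2 -67.6 105.5  11.1  70.3 -22.3] [0.4941 0.1268 0.1808] [1.7971e+02 4.0000e-02 9.3790e+01] [4.9 1.1 5.4] grip 0.0238 r 0.1763 gate deg by pos 78.9 tool turn 79.2
```

View pics/g_s.png

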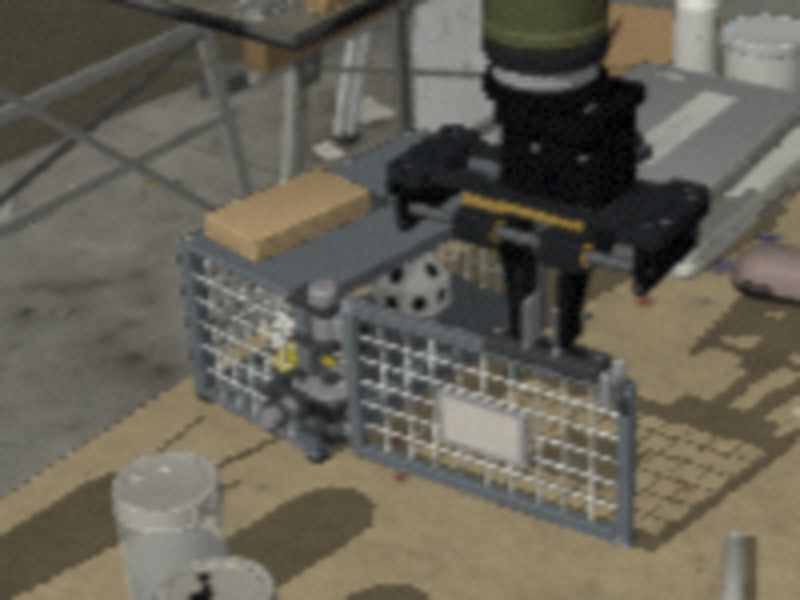

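View pics/g_t.png

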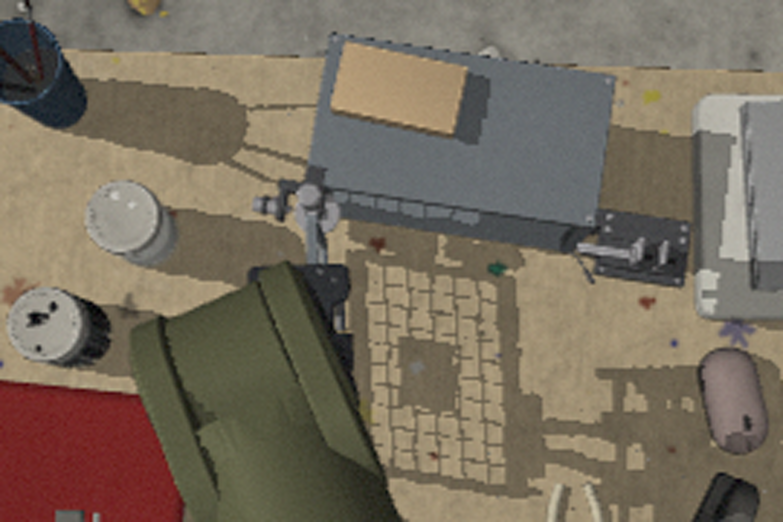

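The gate stands wide open at about 79° (1.38 rad), with the fingers on its tabs at (545,300) in the scene crop. Block and jars look undisturbed. I'll do a numeric check before handing in.

```bash
python3 - <<'E'
from h import *
a=load("pics/a_top.npz"); b=load("pics/g_top.npz"); A=cloud(a);B=cloud(b)
for nm,(u0,u1,v0,v1),(lo,hi) in [("block",(290,345,100,140),(.152,.166)),("jar_clear",(205,245,145,190),(.085,.12)),("jar_black",(178,222,185,220),(.085,.12)),("mouse",(415,450,205,250),(.012,.05))]:
    r=[]
    for P in(A,B):
        q=P[v0:v1,u0:u1].reshape(-1,3); q=q[(q[:,2]>lo)&(q[:,2]<hi)]; r.append(np.median(q,0))
    print(nm,r[0].round(4),r[1].round(4))
d=np.abs(a["img"].astype(int)-b["img"]).sum(2); print("pliers diff",d[255:305,366:392].mean(),"marker",d[262:292,268:320].mean())
Z=B[...,2]; h=(np.hypot(B[...,0]-.671,B[...,1]-.141)<.008); print("head z",np.median(Z[h]),h.sum())
m=((Z>.186)&(Z<.198)&(B[...,1]<-.1)&(B[...,1]>-.2)&(B[...,0]<.66)&(B[...,0]>.58)).astype(np.uint8)
n,l,s,c=cv2.connectedComponentsWithStats(m)
print("bolt tabs",[np.median(B[l==i],0).round(4).tolist() for i in range(1,n) if s[i][4]>4])
E
python3 -m pendant '[{"rx":0,"ry":0,"rz":0,"tx":0,"ty":0,"tz":0,"jaw":15},{"rx":0,"ry":0,"rz":0,"tx":0,"ty":0,"tz":0,"jaw":15},{"rx":0,"ry":0,"rz":0,"tx":0,"ty":0,"tz":0,"jaw":15},{"rx":0,"ry":0,"rz":0,"tx":0,"ty":0,"tz":0,"jaw":15}]'; python3 st.py
```

```text
block [0.7675 0.0671 0.1588] [0.7676 0.0673 0.1587]
jar_clear [0.6575 0.3164 0.0995] [0.6572 0.3165 0.0996]
jar_black [0.5566 0.3804 0.1005] [0.5566 0.3799 0.1005]
mouse [ 0.5117 -0.2646  0.0299] [ 0.5117 -0.2648  0.0297]
pliers diff 28.445384615384615 marker 185.64166666666668
head z 0.15333671528433201 49
bolt tabs [[0.6256, -0.1376, 0.1896], [0.6245, -0.1573, 0.1905]]
time_s: 12.83
tool_pos: [0.4941, 0.1266, 0.1808]
tool_rot: [179.7, -0.0, 93.7]
force: [5.3, 0.9, 3.9]
grip_width: 0.0239
[ 44.9  11.2 -67.6 105.5  11.1  70.3 -22.2] [0.4941 0.1266 0.1808] [179.72  -0.    93.75] [5.3 0.9 3.9] grip 0.0239 r 0.1763 gate deg by pos 78.8 tool turn 79.3
```

The marker is hidden by the arm in the top view, so I'll check it and the pliers in the scene camera, then hand in.

```bash
python3 - <<'E'
from h import *
a=load("pics/a_scene.npz")["img"].astype(int); b=load("pics/g_scene.npz")["img"].astype(int)
for nm,(u0,u1,v0,v1) in {"marker":(374,394,250,294),"pliers":(395,448,214,238)}.items():
    d=np.abs(a-b).sum(2)[v0:v1,u0:u1]; print(nm,d.mean().round(1),d.max())
from cell import env
print(env.sign_off())
E
```

```text
marker 16.3 36
pliers 29.1 189
the job is handed in; nothing more can be done
None
```

I completed all the steps in order and handed the job in at about 13 s of the 54 s allowed, with the gate held wide open. No verdict came back.

- **Hinge pin:** I pushed it down by its head until the resistance rose to about 17 N. The head top measured 153–154.5 mm against 154 mm when seated, both then and at the end.
- **Safety bolt:** I squeezed the tabs fully together, to 23.5 mm over their outer faces. They still measured about 20 mm apart, centre to centre, after the swing, so the bolt was still drawn.
- **Latch and gate:** I squeezed the latch tabs to about 24 mm and kept them squeezed. The gate then swung past the detent to about 79° (1.38 rad). It stood still there over the last third of a second, with the grip set to 30 N.
- **Loose things:** The block, both jars and the mouse moved less than 1 mm by the top camera. The marker was hidden under the arm in that view, but its scene-camera picture had hardly changed. The pliers' picture changed only a little more, and I took that to be the arm's shadow.
- **Disagreements:** The cameras differed by 2–4 mm on positions. I averaged them for the pin and went by the wrist camera for the latch.
- **Not checked:** I had no direct reading of the force between the fingers and the gate. I relied on the grip width and grip force.

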